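# Hook the dust grille under the lip of the extraction box and lower it home

### The job

Fit the loose metal grille onto the open extraction box: hold it tilted with its thin, notched edge low, hook that edge under the box's lip and draw it in gently, feeling sideways for the hidden key pin until the notch goes over the pin and the edge is fully in, and only then swing the other side down until the grille lies flat on its seat inside the walls. Let go of it. Do not force or drop it, and leave the sanding block, stone offcut and tape measure where they are.

Things in the scene. Friction and masses are not known exactly. Their poses are not given: they have to be found in the camera images.
- grille: bare aluminium grille, about 0.45 kg, 150 (x) x 150 (y) x 12 mm (z); origin at the centre of its underside, z up through its face; lies flat at the start on a plywood board whose top is 25 mm above the bench. Its -x side is a thin tongue: the last 36 mm are only 6 mm thick (flush with the underside), over the full width
- grille_handle (a point): centre of the grille's dark bridge handle, (6, 0, 40) mm in the grille's frame and with its axes: a straight bar 14 mm thick (x), 80 mm long (y), from 30 to 50 mm above the underside, on two feet at its ends; pinch it from above across its 14 mm
- tongue_tip (a point): middle of the grille's tongue edge at the underside, (-75, 0, 0) mm in the grille's frame. Here is the mouth of a notch cut into the edge, 12 mm wide (y) and 13 mm deep (x)
- extraction_box: low grey open-topped steel box fixed to the board, 173 (x) x 218 (y) mm outside; origin at the centre of its underside, x points away from the lip, roughly away from the robot. The grille's seat is a flat ledge inside, 34 mm above the origin; the opening is 153 mm in x (3 mm more than the grille) and 198 mm in y. Far and side walls stand 12 mm above the seat, 10 mm thick
- lip_edge (a point): middle of the lip's free lower edge, (-52.5, 0, 50) mm in the box's frame. The lip, on the box's -x side, is 6 mm thick and overhangs the seat by 24 mm over the full width, its underside 16 mm above the seat, its top 22 mm above the seat. Tilted 0.2 rad, the tongue passes under it with some 4 mm to spare
- seat_back (a point): middle of the wall under the lip, at seat height: (-76.5, 0, 34) mm in the box's frame. A rigid square key pin, 8 mm wide, juts 10 mm from this wall, as high as the pocket, anywhere from -20 to +20 mm in y: hidden, not reported, new each time. With the notch over it the tongue reaches the wall; else it stops 10 mm short, and the far edge cannot pass the far wall
- sand_block: pale sanding block, 66 x 79 x 30 mm, a bystander; origin at the centre of its underside.
- stone_offcut: pale rough stone offcut, 75 x 94 x 42 mm, a bystander; origin at the centre of its underside.
- tape_measure: yellow tape measure, 55 x 85 x 62 mm, a bystander; origin at the centre of its underside.

How it is judged:
On the way:
1. the grille is tilted by more than 0.07 rad with its notched edge hooked under the lip and fully in over the key pin (edge within 5 mm of the wall under the lip) (x of tongue_tip in the frame of extraction_box between -0.079 and -0.0715 m and z of tongue_tip in the frame of extraction_box between 0.03 and 0.048 m and angle between grille's own z axis and vertical between 0.07 and 0.4 rad), for 0.1 s.
At the end, for the whole second after the job is handed in: the grille lies flat on its seat (tilt under 0.02 rad, underside within 2.5 mm of seat height), its notched edge under the lip within 5 mm of the wall there, square to the box within 0.06 rad, released and at rest (x of tongue_tip in the frame of extraction_box between -0.079 and -0.0715 m and z of tongue_tip in the frame of extraction_box between 0.031 and 0.0365 m and angle between grille's own z axis and vertical below 0.02 rad and angle between the x axis of grille and the x axis of extraction_box, either way round below 0.06 rad and z of grille in the frame of extraction_box below 0.0365 m and linear speed of grille below 0.01 m/s and contact force between grille and the fingers below 0.1 N); the robot touches nothing.
It fails at once if the grille is pressed or knocked against the extraction box with more than 40 N (contact force between grille and extraction_box above 40 N).
It fails at once if a bystander (sanding block, stone offcut, tape measure) is moved more than 20 mm (distance of any of sand_block, stone_offcut, tape_measure from where it was at the start of the episode above 0.02 m).
It also fails if it takes over 69 s, if anything falls off the work surface, if the arm or the gripper's body presses on something with over 40 N, if the wrist force passes 120 N, or if a joint passes its speed limit or range.

### The arm

A 6-joint arm with a two-finger parallel gripper is mounted at the origin on a cart in front of the work surface, level with it; the furniture and walls round the work are solid. World frame = base frame: x ahead of the robot, y to its left, z up, the work surface at z = 0. Lengths are in m, angles in rad, forces in N, time in s.
With the tool pointing down it reaches from about 0.325 to 0.775 m from the base axis. Payload 9.3 kg.
Tool frame: the origin (TCP) lies on the centre line of the jaws, within the pads' length; the fingertips stand 8 mm ahead of it and the grasp point (between the pads) lies 11 mm behind it (manip.tips_ahead is the z of the fingertips in the tool frame, in m); z points along the fingers, x is the direction in which the jaws open and shut, and the axes are right-handed (so a half turn about z gives the same grasp; the last joint's range is limited). The gripper opens to 85 mm and grips with 20 to 120 N. Pads are 22 mm wide; open, the fingers measure 114 mm over their backs; the gripper's body (76 mm by 85 mm) begins 54 mm behind the grasp point. The pads swing forward as they close: fully open they stand 13 mm farther back than shut.
Start: joints at [-1.401, 0.259, 0.021, 1.334, 0, 1.418], TCP at [0.174, -0.522, 0.239] pointing down, gripper open.
Joint ranges: [-3.04, 3.04], [-0.91, 1.82], [-1.04, 1.36], [-1.92, 1.95], [-1.52, 1.45], [-3.14, 3.14]. Speed limits (rad/s): [2.22, 2.22, 2.79, 3.14, 3.14, 3.14].

### API

Orientations are given as [roll, pitch, yaw] about the fixed x, y, z axes, in that order (R = Rz(yaw) Ry(pitch) Rx(roll)).
In Python, from bench import sense, read_camera, get_calibration, job, manip gives the robot as it stands.
- The arm moves only by the tool play_rows, never from a script. Its argument "deltas" is a list of rows, each a list of 7 numbers: the shift along the tool's x, y, z in mm, then the turn, a rotation vector about the tool's x, y, z in rad, then the opening in per cent of the stroke, from 0 (shut) to 100 (fully open). In form: [[dx, dy, dz, wx, wy, wz, claw], ...]. A call has 1 to 5 rows; each row shifts and turns the pose as measured when the row begins, along the tool's axes as they then stand; what a row does not reach is not made up. A row lasts 1/12 s, in which the tool goes at most 41.7 mm and 7.16 degrees, less where a joint would pass 70% of its speed; a pose out of reach is approached as far as the arm can. A call with a gripper value outside its range is refused whole. The fingers move at their own pace and stop on an object; "newtons" is the grip in N (left out, the last holds). Time passes only in rows, so rows that do not move let the fingers close. It gives the time, the measured TCP pose, the force and the opening at its end, in the units of the state.
- sense(): the state, without advancing time (a new reading comes with each control period).
- read_camera(name): name is "scene" or "side" or "wrist"; returns (picture, depth): 420x560x3 uint8, red, green, blue; 420x560 float32, m along the optical axis (not along the pixel's ray), 0 where there is no reading.
- get_calibration(name): a dict with "mtx" (3x3 intrinsics, pixels), "R" (3x3) and "t" (3): a world point X has camera coordinates R X + t. Camera axes: x right, y down, z forward; pixel columns grow to the right and rows downward; lengths in m; the calibration is good to about 2 mm. The wrist camera is an equidistant fisheye: a pixel r from the principal point sees the ray r / f radians off the axis. A picture is of the moment at which its call begins: read the wrist's pose just before it. get_calibration takes no time and is no camera call; for the wrist camera it gives the pose at the moment of the call.
- job.hand_in(): hands the job in, once; it reports no verdict.
The state is a dict: "time_s": time; "joint_positions": joint angles; "dq": joint speeds; "tau": joint torques, N m; "tcp_pos": TCP position; "tcp_rot": TCP orientation; "ft_force": force on the tool from outside, world axes, zero at the start; "moment": the same for the moment, N m; "opening": finger opening in m.
Only numpy, scipy, OpenCV 4.12 (cv2) and the standard library are available. Lean on these libraries where they do the work, as an engineer would, in place of code of your own. Each camera call takes 0.05 s, during which the arm holds its last target.

## Working session

There is one attempt and no reset: what is moved stays moved. The work goes in short steps, Python scripts to look and compute and a tool call to move; the robot and the scene stay as the last step left them, time stands still between calls to the robot, and variables do not carry over. Pictures are saved under pics/ and viewed, and the job is handed in when it is done.

Besides the shell and the picture viewer there is one more tool, called after "Request:" as a command line: name --pt "numbers of a row" for each row, then --argument value for the rest. play_rows: Moves the arm, as the interface text tells. Its arguments: {"type":"object","properties":{"deltas":{"type":"array"},"newtons":{"type":"number"}},"required":["deltas"]}

```bash
ls; mkdir -p pics
python3 - <<'E'
from bench import sense, read_camera, get_calibration, job, manip
import cv2,numpy as np
s=sense(); print(s); print(manip.tips_ahead)
for n in ["scene","side","wrist"]:
    c=get_calibration(n); p,d=read_camera(n)
    cv2.imwrite(f"pics/{n}0.png",p[:,:,::-1]); np.savez(f"{n}0.npz",p=p,d=d,**c); print(n,c)
E
```

```text
pics
{'time_s': 0.0, 'joint_positions': array([-1.40058297e+00,  2.59168980e-01,  2.07512533e-02,  1.33371219e+00,
       -2.16660415e-06,  1.41820511e+00]), 'dq': array([-3.07267533e-03,  6.04502097e-04, -9.55964230e-04, -5.75131654e-04,
        1.32220753e-03,  6.45587382e-05]), 'tau': array([ 1.17463675e-03, -5.55640447e+01,  3.44526637e+01,  1.36843458e-02,
       -1.36526060e-04, -3.52762406e-06]), 'tcp_pos': array([ 0.17442637, -0.5213113 ,  0.23867465]), 'tcp_rot': array([-3.14139209e+00,  1.31842275e-03, -1.24799162e+00]), 'ft_force': array([-1.02673612,  0.05531842, -0.30113162]), 'moment': array([ 0.00151316, -0.0343584 ,  0.04656285]), 'opening': 0.0855979136657913}
0.008
scene {'mtx': array([[478.52805111,   0.        , 272.97656039],
       [  0.        , 478.52805111, 210.59727264],
       [  0.        ,   0.        ,   1.        ]]), 'R': array([[-0.89900619, -0.43736225, -0.02240825],
       [-0.23634091,  0.52760825, -0.81594884],
       [ 0.368688  , -0.72824707, -0.57768967]]), 't': array([0.46015861, 0.19434245, 1.40633682])}
side {'mtx': array([[393.39532237,   0.        , 272.80882203],
       [  0.        , 393.39532237, 209.87360321],
       [  0.        ,   0.        ,   1.        ]]), 'R': array([[ 0.99972102,  0.00740212, -0.02242973],
       [-0.01269351, -0.63246259, -0.7744869 ],
       [-0.01991881,  0.77455554, -0.63219218]]), 't': array([-0.52494407,  0.05580451,  1.55361352])}
wrist {'mtx': array([[325.1922621 ,   0.        , 276.63165362],
       [  0.        , 325.1922621 , 216.66780196],
       [  0.        ,   0.        ,   1.        ]]), 'R': array([[ 0.31701592, -0.94841939, -0.00125524],
       [-0.90738564, -0.30368466,  0.29056311],
       [-0.27595688, -0.09097414, -0.95685501]]), 't': array([-0.54769915, -0.0374357 ,  0.38047319])}
```

View pics/scene0.png

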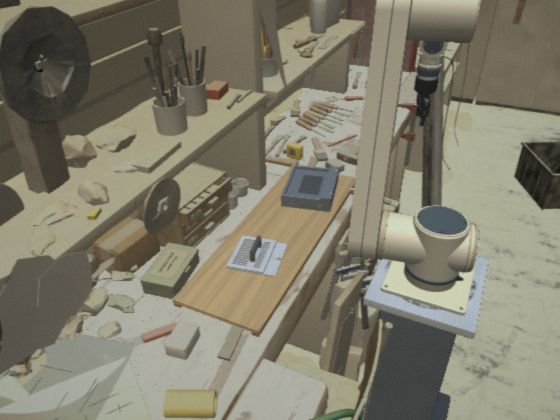

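View pics/side0.png

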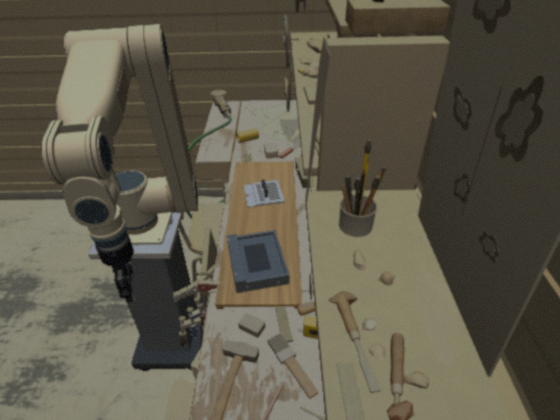

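View pics/wrist0.png

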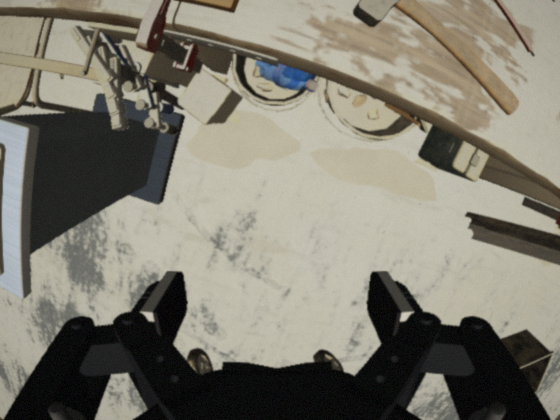

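The scene view shows the grille at about px (258,255) and the box at about (312,187). In the side view they are at about (263,193) and (258,260). Next I'll fuse the depths into an orthophoto.

```bash
cat > h.py <<'E'
import numpy as np,cv2
def cloud(f):
    z=np.load(f); p=z['p'];d=z['d'];K=z['mtx'];R=z['R'];t=z['t']
    v,u=np.mgrid[:420,:560]
    X=np.stack([(u-K[0,2])/K[0,0]*d,(v-K[1,2])/K[1,1]*d,d],-1)
    W=(X-t)@R
    return W,p,d>0
def ortho(f,x0,x1,y0,y1,s=3):  # s px per cm..
    W,p,m=cloud(f)
E
python3 - <<'E'
from h import *
for n in ["scene","side"]:
    W,p,m=cloud(n+"0.npz")
    # upsample
    x0,x1,y0,y1=0.25,0.85,-0.6,0.6
    s=600 # px/m
    H=np.zeros((int((x1-x0)*s),int((y1-y0)*s),3),np.uint8); Z=np.full(H.shape[:2],-9.)
    Wb=cv2.resize(W.astype(np.float32),None,fx=3,fy=3,interpolation=cv2.INTER_NEAREST);
    ok=m&(W[...,2]<0.2)&(W[...,2]>-0.02)
    i=((x1-W[...,0])*s).astype(int); j=((y1-W[...,1])*s).astype(int)
    ok&=(i>=0)&(i<H.shape[0])&(j>=0)&(j<H.shape[1])
    q=np.argsort(W[...,2][ok])
    ii,jj,cc,zz=i[ok][q],j[ok][q],p[ok][q],W[...,2][ok][q]
    for a in (0,1):
      for b in (0,1):
        I=np.clip(ii+a,0,H.shape[0]-1);J=np.clip(jj+b,0,H.shape[1]-1)
        H[I,J]=cc; Z[I,J]=zz
    cv2.imwrite(f"pics/ortho_{n}.png",H[:,:,::-1])
    Zc=(np.clip((Z+0.01)/0.11,0,1)*255).astype(np.uint8)
    cv2.imwrite(f"pics/orthoz_{n}.png",cv2.applyColorMap(Zc,cv2.COLORMAP_JET))
    P=W[m]
    for u,v in ([(258,255),(256,245),(312,187),(330,200),(250,210),(185,340)] if n=="scene" else [(263,193),(258,260),(240,215),(270,220)]):
        print(n,u,v,W[v,u].round(3))
E
```

```text
scene 258 255 [0.483 0.161 0.038]
scene 256 245 [0.489 0.159 0.074]
scene 312 187 [ 0.482 -0.267  0.032]
scene 330 200 [ 0.37  -0.15   0.077]
scene 250 210 [ 0.644 -0.084  0.   ]
scene 185 340 [0.495 0.528 0.046]
side 263 193 [0.484 0.142 0.038]
side 258 260 [ 0.477 -0.235  0.036]
side 240 215 [0.396 0.021 0.022]
side 270 220 [ 0.515 -0.016  0.026]
```

```bash
python3 -c "
import cv2,numpy as np
a=[np.vstack([cv2.imread(f'pics/ortho_{n}.png'),cv2.imread(f'pics/orthoz_{n}.png')]) for n in ('scene','side')]
for n,i in zip(('scene','side'),a): cv2.imwrite(f'pics/o2_{n}.png',cv2.resize(i,(600,600)))
"
```

```text
(no output)
```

View pics/o2_scene.png

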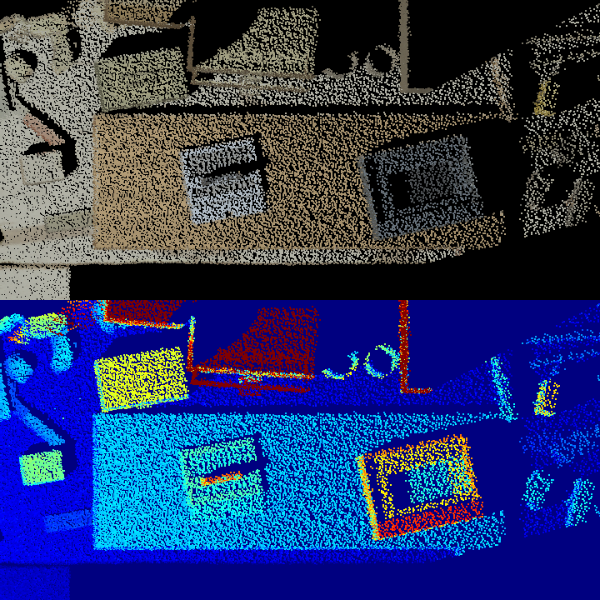

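View pics/o2_side.png

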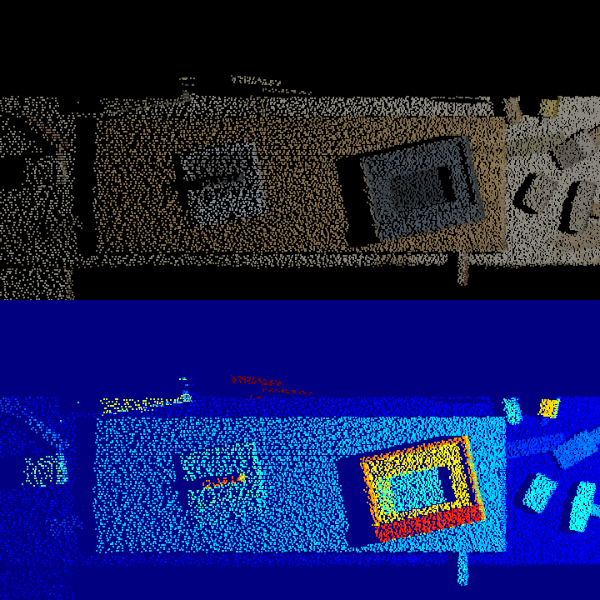

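```bash
cat > fit.py <<'E'
from h import *
from scipy.optimize import minimize
def boxz(P):  # local coords -> expected set height (nominal top surface)
    x,y=P[:,0],P[:,1]
    z=np.full(len(x),np.nan)
    ins=(abs(x)<=.0865)&(abs(y)<=.109)
    z[ins]=.034
    z[ins&((x>.0765)|(abs(y)>.099))]=.046
    z[ins&(x<-.0525)]=.056
    return z
def grz(P):
    x,y=P[:,0],P[:,1]
    z=np.full(len(x),np.nan)
    ins=(abs(x)<=.075)&(abs(y)<=.075)
    z[ins]=.012
    z[ins&(x<-.039)]=.006
    z[ins&(x<-.062)&(abs(y)<.006)]=0
    z[ins&(abs(x-.006)<.007)&(abs(y)<.04)]=.05
    return z
def cost(q,Ws,model,zb,cap=.006,free=None):
    c=0;n=0
    for k,W in enumerate(Ws):
        dx=W[:,:2]-q[:2]; cs,sn=np.cos(q[2]),np.sin(q[2])
        L=np.stack([dx[:,0]*cs+dx[:,1]*sn,-dx[:,0]*sn+dx[:,1]*cs],1)
        z=model(L); z=np.where(np.isnan(z),0.0,z)+zb
        r=np.minimum(abs(W[:,2]-q[3]-z),cap)
        c+=r.sum(); n+=len(r)
    return c/n*1000
def fit(files,q0,model,zb=.025,rad=.15,zmax=.12):
    Ws=[]
    for f in files:
        W,p,m=cloud(f); W=W[m&(np.hypot(W[...,0]-q0[0],W[...,1]-q0[1])<rad)&(W[...,2]<zmax)&(W[...,2]>.005)]
        Ws.append(W)
    best=None
    for th in (0,-.08,.08):
     q=np.array([q0[0],q0[1],q0[2]+th,0])
     for sc in (1,.3,.1):
      S=np.array([q]+[q+np.array(v)*sc for v in ([.015,0,0,0],[0,.015,0,0],[0,0,.15,0],[0,0,0,.003])])
      r=minimize(cost,q,args=(Ws,model,zb),method='Nelder-Mead',options=dict(initial_simplex=S,xatol=1e-5,fatol=1e-6,maxiter=600)); q=r.x
     if best is None or r.fun<best.fun: best=r
    return best.x,best.fun,[len(w) for w in Ws]
E
python3 - <<'E'
from fit import *
for fs in (["scene0.npz"],["side0.npz"],["scene0.npz","side0.npz"]):
    print('box',fit(fs,[.47,-.245,.2],boxz))
    print('gr',fit(fs,[.485,.15,.2],grz),fit(fs,[.485,.15,.2+np.pi],grz)[1])
E
```

```text
box (array([ 0.47968127, -0.2444441 ,  0.21857545,  0.00122664]), np.float64(3.3574233166921585), [3123])
gr (array([0.48938819, 0.15443132, 0.17775104, 0.00146849]), np.float64(2.1486451007469207), [4874]) 2.5387401183038523
box (array([ 0.47176329, -0.24050406,  0.21686619,  0.00076402]), np.float64(2.7618584121062537), [4538])
gr (array([0.48234205, 0.15503315, 0.18421182, 0.00068506]), np.float64(2.3215059871059776), [2361]) 2.69547160715156
box (array([ 0.47309632, -0.24212404,  0.20835293,  0.00088184]), np.float64(3.1272813137559266), [3123, 4538])
gr (array([0.48922968, 0.15488151, 0.1792825 , 0.00124279]), np.float64(2.274884759070828), [4874, 2361]) 2.6094752817344493
```

```bash
cat > mv.py <<'E'
import numpy as np
from scipy.spatial.transform import Rotation as Ro
from bench import sense,get_calibration
def rpy(v): return Ro.from_euler('xyz',v)
def delta(target_pos,target_R,s=None):
    s=s or sense()
    R=rpy(s['tcp_rot']); p=np.array(s['tcp_pos'])
    d=R.inv().apply(np.array(target_pos)-p)*1000
    w=(R.inv()*target_R).as_rotvec()
    n=max(np.linalg.norm(d)/41.7,np.linalg.norm(w)/.125)
    print('delta mm',d.round(1),'rotvec',w.round(4),'min rows',round(n,1)); return d,w
def down(yaw): return Ro.from_euler('xyz',[np.pi,0,yaw])
E
python3 - <<'E'
from mv import *
s=sense(); c=get_calibration('wrist')
C=-c['R'].T@c['t']; R=rpy(s['tcp_rot'])
print('cam in tool',R.inv().apply(C-s['tcp_pos']),'axis in tool',R.inv().apply(c['R'][2]), 'camx in tool',R.inv().apply(c['R'][0]))
delta([.43,-.25,.30],down(.2))
E
```

```text
cam in tool [-0.00173651 -0.07461098 -0.13550028] axis in tool [-1.44327424e-04  2.90739168e-01  9.56802339e-01] camx in tool [9.99999976e-01 2.01479905e-04 8.96207267e-05]
delta mm [-176.4 -328.5  -61. ] rotvec [-8.000e-04  7.000e-04 -1.448e+00] min rows 11.6
```

```bash
cat >> mv.py <<'E'
from scipy.linalg import logm
def twist(pos,TR,n):
    s=sense(); R=rpy(s['tcp_rot']).as_matrix(); A=np.eye(4);A[:3,:3]=R;A[:3,3]=s['tcp_pos']
    B=np.eye(4);B[:3,:3]=TR.as_matrix();B[:3,3]=pos
    L=logm(np.linalg.inv(A)@B).real
    v=L[:3,3]*1000/n; w=np.array([L[2,1],L[0,2],L[1,0]])/n
    print('per row',v.round(2),w.round(4),'norms',np.linalg.norm(v).round(1),np.linalg.norm(w).round(3))
E
python3 -c "
from mv import *
twist([.46,-.21,.30],down(.2),14)"
```

```text
per row [  7.14 -32.21  -4.37] [-1.000e-04  0.000e+00 -1.034e-01] norms 33.3 0.103
```

Request:
play_rows --pt "7 -32 -4.4 0 0 -0.103 100" --pt "7 -32 -4.4 0 0 -0.103 100" --pt "7 -32 -4.4 0 0 -0.103 100" --pt "7 -32 -4.4 0 0 -0.103 100" --pt "7 -32 -4.4 0 0 -0.103 100"

```text
time_s: 0.57
tcp_pos: [0.3282, -0.4723, 0.2585]
tcp_rot: [-3.14, 0.006, -0.726]
ft_force: [0.9, -0.5, -0.0]
opening: 0.0854
```

Request:
play_rows --pt "7 -32 -4.4 0 0 -0.103 100" --pt "7 -32 -4.4 0 0 -0.103 100" --pt "7 -32 -4.4 0 0 -0.103 100" --pt "7 -32 -4.4 0 0 -0.103 100" --pt "7 -32 -4.4 0 0 -0.103 100"

```text
time_s: 0.98
tcp_pos: [0.4422, -0.3469, 0.2787]
tcp_rot: [-3.134, 0.007, -0.184]
ft_force: [1.1, -1.4, 0.3]
opening: 0.0855
```

Request:
play_rows --pt "7 -32 -4.4 0 0 -0.103 100" --pt "7 -32 -4.4 0 0 -0.103 100" --pt "7 -32 -4.4 0 0 -0.103 100" --pt "7 -32 -4.4 0 0 -0.103 100" --pt "0 0 0 0 0 0 100"

```text
time_s: 1.4
tcp_pos: [0.4763, -0.21, 0.2969]
tcp_rot: [-3.129, 0.004, 0.26]
ft_force: [-0.3, -0.7, 0.1]
opening: 0.0854
```

Run:
```python
from mv import *
twist([.46,-.21,.30],down(.2),2)
from bench import *
import cv2
c=get_calibration("wrist"); p,d=read_camera("wrist")
cv2.imwrite(f"pics/wrist1.png",p[:,:,::-1]); np.savez(f"wrist1.npz",p=p,d=d,**c)
print(sense())
```

```text
per row [-7.94 -1.86 -1.52] [-0.0063  0.002   0.03  ] norms 8.3 0.031
{'time_s': 1.45, 'joint_positions': array([-0.58220516,  0.20639509,  0.09521537,  1.47134495,  0.00497878,
        0.73318201]), 'dq': array([-0.053312  ,  0.02718896,  0.00912318, -0.01549026, -0.01494539,
        0.03431586]), 'tau': array([  1.59261737, -53.04255724,  34.75374699,   0.45882203,
         0.16800606,  -0.38216139]), 'tcp_pos': array([ 0.47637563, -0.21181136,  0.29634834]), 'tcp_rot': array([-3.12954599,  0.00414967,  0.25540496]), 'ft_force': array([0.24218634, 0.42421761, 0.2210676 ]), 'moment': array([-0.00827617,  0.00541309,  0.0497433 ]), 'opening': 0.08534555581451579}
```

View pics/wrist1.png

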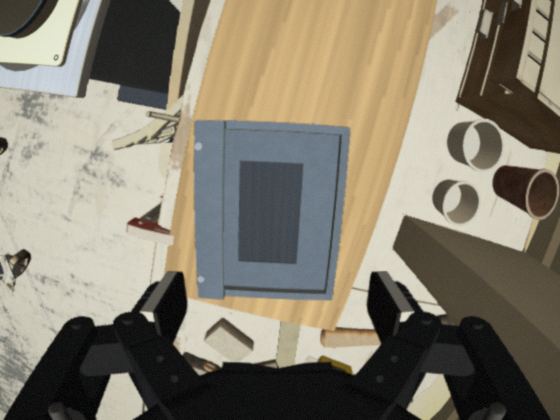

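Wrist view: the box lies with its lip on the left (columns 195-224, rows 122-298) and its far wall on the right (column ~345). Next I'll rectify this to the plane heights.

```bash
cat >> h.py <<'E'
def fproj(X,c):
    Y=X@c['R'].T+c['t']; r=np.hypot(Y[...,0],Y[...,1]); th=np.arctan2(r,Y[...,2])
    k=np.where(r>1e-9,th/np.maximum(r,1e-9),0); K=c['mtx']
    return np.stack([K[0,2]+K[0,0]*k*Y[...,0],K[1,2]+K[1,1]*k*Y[...,1]],-1)
def warp(f,z,o,yaw,half,s=2000):
    c=np.load(f); n=int(2*half*s)
    a=(np.arange(n)+.5)/s-half
    # rows: local x from +half (top) to -half ; cols: local y from +half (left) to -half
    lx,ly=np.meshgrid(-a,-a,indexing='ij')
    X=np.stack([o[0]+lx*np.cos(yaw)-ly*np.sin(yaw),o[1]+lx*np.sin(yaw)+ly*np.cos(yaw),np.full_like(lx,z)],-1)
    uv=fproj(X,c).astype(np.float32)
    return cv2.remap(c['p'],uv[...,0],uv[...,1],cv2.INTER_CUBIC)
def wcloud(f):
    c=np.load(f);K=c['mtx'];d=c['d']
    v,u=np.mgrid[:420,:560]; x=(u-K[0,2])/K[0,0];y=(v-K[1,2])/K[1,1];r=np.hypot(x,y)
    k=np.where(r>1e-9,np.tan(np.minimum(r,1.4))/np.maximum(r,1e-9),1)
    X=np.stack([x*k*d,y*k*d,d],-1)
    return (X-c['t'])@c['R'],c['p'],(d>0)&(r<1.2)
E
python3 - <<'E'
from h import *
for z in (.081,.071):
    im=warp("wrist1.npz",z,[.474,-.242],.21,.15)
    cv2.imwrite(f"pics/w1_{int(z*1000)}.png",im[:,:,::-1])
import fit
fit.cloud=wcloud
print(fit.fit(["wrist1.npz"],[.474,-.242,.21],fit.boxz))
E
```

```text
(array([ 0.47523431, -0.24228296,  0.21199803,  0.00085651]), np.float64(1.6820286921883392), [36751])
```

View pics/w1_81.png

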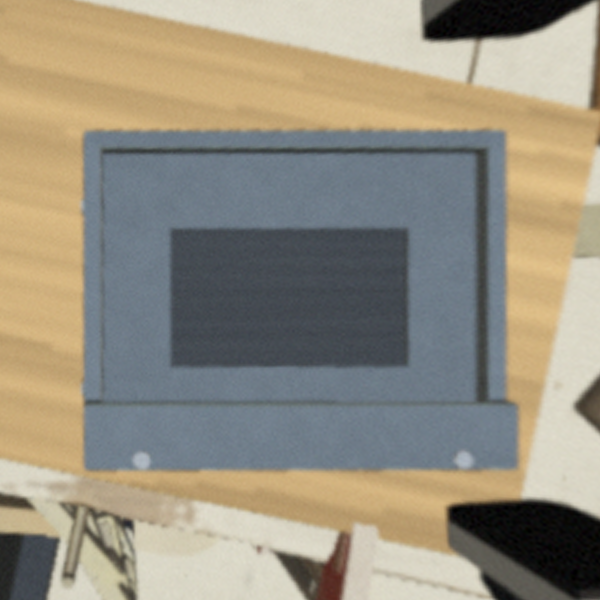

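View pics/w1_71.png

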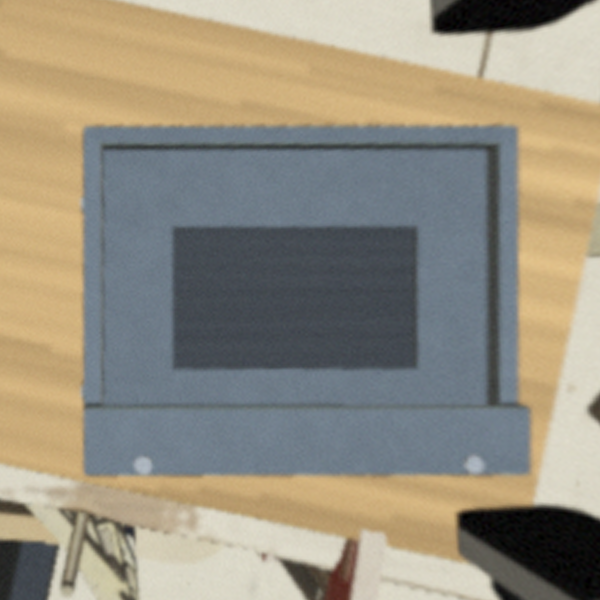

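```bash
python3 -c "
from mv import *
twist([.486,.185,.27],down(.18),11)"
```

```text
per row [  8.65 -35.03   2.59] [-0.0011  0.0004  0.0069] norms 36.2 0.007
```

Request:
play_rows --pt "8.5 -35 2.5 -0.001 0 0.007 100" --pt "8.5 -35 2.5 -0.001 0 0.007 100" --pt "8.5 -35 2.5 -0.001 0 0.007 100" --pt "8.5 -35 2.5 -0.001 0 0.007 100" --pt "8.5 -35 2.5 -0.001 0 0.007 100"

```text
time_s: 1.87
tcp_pos: [0.4771, -0.034, 0.2822]
tcp_rot: [-3.136, 0.007, 0.203]
ft_force: [0.4, -0.7, 0.3]
opening: 0.0856
```

Request:
play_rows --pt "8.5 -35 2.5 -0.001 0 0.007 100" --pt "8.5 -35 2.5 -0.001 0 0.007 100" --pt "8.5 -35 2.5 -0.001 0 0.007 100" --pt "8.5 -35 2.5 -0.001 0 0.007 100" --pt "8.5 -35 2.5 -0.001 0 0.007 100"

```text
time_s: 2.28
tcp_pos: [0.487, 0.1503, 0.2681]
tcp_rot: [3.14, 0.008, 0.153]
ft_force: [-0.2, -0.3, 1.0]
opening: 0.0852
```

Request:
play_rows --pt "8 -30 2.5 0 0 0.01 100" --pt "0 0 0 0 0 0 100" --pt "0 0 0 0 0 0 100"

```text
time_s: 2.53
tcp_pos: [0.4909, 0.187, 0.263]
tcp_rot: [3.141, 0.011, 0.143]
ft_force: [1.3, -0.3, 0.1]
opening: 0.0855
```

Run:
```python
from mv import *
twist([.486,.185,.27],down(.18),2)
from bench import *
from h import *
c=get_calibration("wrist"); p,d=read_camera("wrist")
cv2.imwrite(f"pics/wrist2.png",p[:,:,::-1]); np.savez(f"wrist2.npz",p=p,d=d,**c)
print(sense()['tcp_pos'],sense()['tcp_rot'])
for z in (.031,.037,.075):
    im=warp("wrist2.npz",z,[.487,.155],.18,.1,3000)
    cv2.imwrite(f"pics/w2_{int(z*1000)}.png",im[:,:,::-1])
import fit
fit.cloud=wcloud
print(fit.fit(["wrist2.npz"],[.487,.155,.18],fit.grz,rad=.11))
```

```text
per row [-2.58  0.62 -3.46] [ 0.0004  0.0054 -0.0185] norms 4.4 0.019
[0.49086692 0.18664346 0.26295259] [3.14085285 0.0109398  0.14228102]
(array([0.48590125, 0.15446028, 0.18448591, 0.0006742 ]), np.float64(1.5446921513043048), [24503])
```

View pics/w2_31.png

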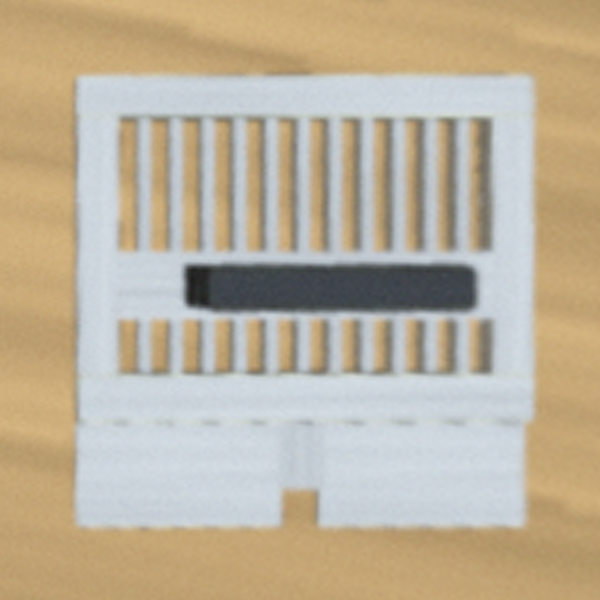

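View pics/w2_75.png

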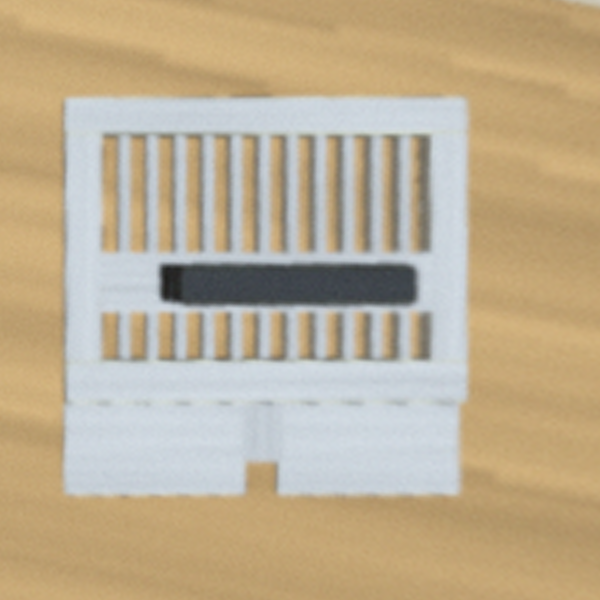

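```bash
python3 -c "
from mv import *
twist([.4924,.156,.10],down(.182),5)"
```

```text
per row [-0.51  6.09 32.6 ] [ 0.0001  0.0022 -0.0079] norms 33.2 0.008
```

Request:
play_rows --pt "-0.5 6 32 0 0.002 -0.008 60" --pt "-0.5 6 32 0 0.002 -0.008 60" --pt "-0.5 6 32 0 0.002 -0.008 60" --pt "-0.5 6 32 0 0.002 -0.008 60" --pt "0 0 0 0 0 0 60"

```text
time_s: 3.0
tcp_pos: [0.4943, 0.1553, 0.1325]
tcp_rot: [3.14, -0.003, 0.167]
ft_force: [-0.7, 0.1, -0.6]
opening: 0.0511
```

```bash
python3 -c "
from mv import *
twist([.4924,.156,.054],down(.182),3)"
```

```text
per row [-0.62 -0.37 26.15] [ 0.0006 -0.0011 -0.005 ] norms 26.2 0.005
```

Request:
play_rows --pt "-0.6 -0.4 22 0 -0.001 -0.005 60" --pt "-0.6 -0.4 20 0 -0.001 -0.005 60" --pt "-0.6 -0.4 18 0 -0.001 -0.005 60" --pt "0 0 10 0 0 0 60" --pt "0 0 0 0 0 0 60"

```text
time_s: 3.42
tcp_pos: [0.4961, 0.1502, 0.0657]
tcp_rot: [3.139, -0.004, 0.17]
ft_force: [0.8, -0.9, 0.1]
opening: 0.0513
```

```bash
python3 -c "
from mv import *
twist([.4924,.156,.054],down(.182),1)"
```

```text
per row [-2.68 -6.33 11.71] [ 0.0026 -0.0038 -0.0123] norms 13.6 0.013
```

Request:
play_rows --pt "-2.7 -6.3 11.7 0.003 -0.004 -0.012 60" --pt "0 0 0 0 0 0 60" --pt "0 0 0 0 0 0 60"

```text
time_s: 3.67
tcp_pos: [0.4945, 0.1557, 0.0563]
tcp_rot: [-3.141, -0.003, 0.18]
ft_force: [0.6, -0.6, -0.5]
opening: 0.0512
```

```bash
python3 -c "
from mv import *
twist([.4924,.156,.054],down(.182),1)"
```

```text
per row [-1.98 -0.67  2.35] [-0.0006 -0.0033 -0.0019] norms 3.1 0.004
```

Request:
play_rows --pt "-2.2 -0.7 2.5 0 -0.003 -0.002 60" --pt "0 0 0 0 0 0 60"

```text
time_s: 3.83
tcp_pos: [0.4927, 0.1563, 0.055]
tcp_rot: [-3.141, -0.002, 0.183]
ft_force: [-0.3, -0.6, -0.2]
opening: 0.0512
```

Run:
```python
from mv import *
twist([.4924,.156,.054],down(.182),1)
from bench import *
from h import *
p,d=read_camera("wrist")
cv2.imwrite(f"pics/wrist3.png",p[:,:,::-1])
```

```text
per row [-0.34  0.28  1.02] [-0.0005 -0.002   0.0006] norms 1.1 0.002
```

View pics/wrist3.png

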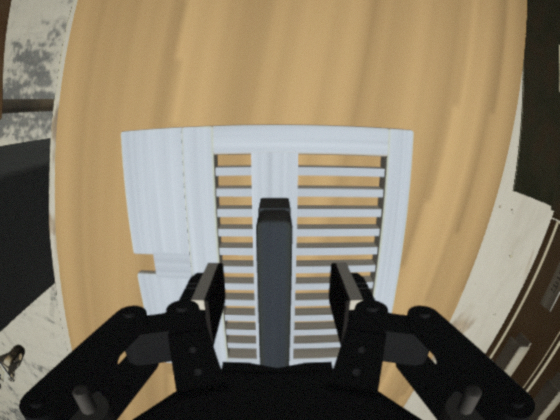

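The handle bar (px ~275, 205-360) is centred between the open fingers (pads at ~212 and ~345), and the notch is at (150,262). I'll close the gripper.

Request:
play_rows --pt "0 0 0.5 0 0 0 0" --pt "0 0 0 0 0 0 0" --pt "0 0 0 0 0 0 0" --pt "0 0 0 0 0 0 0" --pt "0 0 0 0 0 0 0" --newtons 70

```text
time_s: 4.3
tcp_pos: [0.4934, 0.1566, 0.056]
tcp_rot: [-3.141, -0.004, 0.183]
ft_force: [0.1, -0.0, -1.6]
opening: 0.0132
```

Request:
play_rows --pt "0 0 0 0 0 0 0" --pt "0 0 0 0 0 0 0"

```text
time_s: 4.47
tcp_pos: [0.4934, 0.1566, 0.0559]
tcp_rot: [-3.141, -0.004, 0.183]
ft_force: [-1.0, 0.6, 1.1]
opening: 0.0129
```

Run:
```python
from mv import *
s=sense();print(s['tcp_pos'],s['tcp_rot'],s['ft_force'],s['moment'],s['opening'])
```

```text
[0.49338507 0.15664934 0.05588305] [-3.14122103 -0.00429033  0.18277321] [-0.97943451  0.62645793  1.14730256] [-0.03206589  0.13287076 -0.01185636] 0.0129093116169017
```

```bash
cat >> mv.py <<'E'
BOX=np.array([.4748,-.2424,.025]); BY=.211
TG=np.array([.006,.0004,.0309])  # tcp in grille frame
TIP=np.array([-.075,0,0])
RB=Ro.from_euler('z',BY)
FL=Ro.from_euler('x',np.pi)
def grille():
    s=sense(); Rg=rpy(s['tcp_rot'])*FL.inv(); o=np.array(s['tcp_pos'])-Rg.apply(TG)
    L=RB.inv()*Rg; tip=RB.inv().apply(o+Rg.apply(TIP)-BOX)*1000
    e=L.as_euler('ZYX')  # yaw, pitch, roll
    fb=RB.inv().apply(s['ft_force'])
    print('t',round(s['time_s'],2),'tip box mm',tip.round(1),'yaw %.3f tilt %.3f roll %.3f'%(e[0],-e[1],e[2]),'F box',fb.round(1),'M',np.round(RB.inv().apply(s['moment']),2),'open',round(s['opening']*1000,1))
    return tip,e
def target(tip,tilt,yaw=0.):
    Rg=RB*Ro.from_euler('ZYX',[yaw,-tilt,0]); o=BOX+RB.apply(np.array(tip)/1000)-Rg.apply(TIP)
    return o+Rg.apply(TG),Rg*FL
def go(tip,tilt,n,yaw=0.):
    p,R=target(tip,tilt,yaw); print('tcp',p.round(4)); twist(p,R,n)
E
python3 -c "
from mv import *
grille()
go([-40,-21,110],.2,14)"
```

```text
t 4.47 tip box mm [ 20.9 388.2  -0.4] yaw -0.028 tilt 0.004 roll 0.000 F box [-0.8  0.8  1.1] M [-0.    0.14 -0.01] open 12.9
tcp [ 0.5116 -0.2556  0.1814]
per row [-3.55 29.12 -9.41] [ 0.0002  0.014  -0.002 ] norms 30.8 0.014
```

Request:
play_rows --pt "0 0 -15 0 0 0 0" --pt "0 0 -25 0 0 0 0" --pt "0 0 -30 0 0 0 0" --pt "0 0 -30 0 0 0 0" --pt "0 0 -20 0 0 0 0"

```text
time_s: 4.88
tcp_pos: [0.4884, 0.1557, 0.1731]
tcp_rot: [-3.141, 0.012, 0.183]
ft_force: [0.1, -0.1, -3.9]
opening: 0.0131
```

Run:
```python
from mv import *
grille()
go([-40,-21,110],.2,14)
from bench import *
from h import *
p,d=read_camera("wrist")
cv2.imwrite(f"pics/wrist4.png",p[:,:,::-1])
```

```text
t 4.88 tip box mm [ 15.3 388.4 118.2] yaw -0.028 tilt -0.012 roll 0.001 F box [ 0.1 -0.1 -3.9] M [-0.05 -0.16  0.01] open 13.1
tcp [ 0.5116 -0.2556  0.1814]
per row [-4.05 29.14 -1.  ] [ 0.0001  0.0152 -0.002 ] norms 29.4 0.015
```

View pics/wrist4.png

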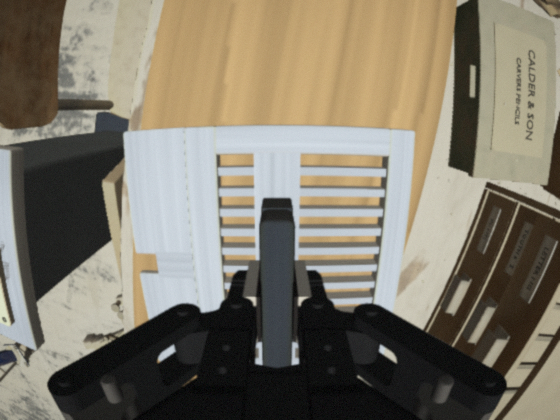

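The grille is off the board and held square, with the bar between the pads at (277,200-370). I'll carry it over to the box now, tilting on the way.

Request:
play_rows --pt "-4 20 -2 0 0.015 -0.002 0" --pt "-4 29 -2 0 0.015 -0.002 0" --pt "-4 29 -2 0 0.015 -0.002 0" --pt "-4 29 -2 0 0.015 -0.002 0" --pt "-4 29 -2 0 0.015 -0.002 0"

```text
time_s: 5.35
tcp_pos: [0.4952, 0.0191, 0.1842]
tcp_rot: [-3.139, -0.07, 0.202]
ft_force: [-0.4, 0.7, -3.9]
opening: 0.0126
```

Request:
play_rows --pt "-4 29 -2 0 0.015 -0.002 0" --pt "-4 29 -2 0 0.015 -0.002 0" --pt "-4 29 -2 0 0.015 -0.002 0" --pt "-4 29 -2 0 0.015 -0.002 0" --pt "-4 15 -2 0 0.015 -0.002 0"

```text
time_s: 5.77
tcp_pos: [0.4989, -0.1211, 0.1874]
tcp_rot: [-3.139, -0.143, 0.212]
ft_force: [0.4, -0.1, -3.4]
opening: 0.0127
```

Run:
```python
from mv import *
grille()
go([-40,-21,100],.2,5)
```

```text
t 5.77 tip box mm [-26.8 113.1 120.2] yaw 0.001 tilt 0.143 roll 0.002 F box [ 0.3 -0.1 -3.4] M [-0.05  0.21 -0.  ] open 12.7
tcp [ 0.5116 -0.2556  0.1714]
per row [-3.65 26.83  2.58] [-0.0005  0.0113  0.0002] norms 27.2 0.011
```

Request:
play_rows --pt "-3.6 27 1 0 0.012 0 0" --pt "-3.6 27 1 0 0.012 0 0" --pt "-3.6 27 2 0 0.012 0 0" --pt "-3.6 22 2 0 0.012 0 0" --pt "0 5 0 0 0.006 0 0"

```text
time_s: 6.18
tcp_pos: [0.5055, -0.2366, 0.1734]
tcp_rot: [-3.136, -0.195, 0.208]
ft_force: [-0.5, -0.5, -4.0]
opening: 0.013
```

Run:
```python
from mv import *
grille()
go([-42,-21,60],.2,3)
from bench import *
from h import *
for n in ["scene","side"]:
    c=get_calibration(n); p,d=read_camera(n)
    np.savez(f"{n}5.npz",p=p,d=d,**c)
    u,v=((312,187) if n=="scene" else (258,255))
    cr=cv2.resize(p[v-75:v+75,u-100:u+100],(800,600),interpolation=cv2.INTER_CUBIC)
    cv2.imwrite(f"pics/{n}5.png",cr[:,:,::-1])
```

```text
t 6.18 tip box mm [-42.3  -0.7 102.4] yaw -0.003 tilt 0.195 roll 0.006 F box [-0.6 -0.3 -4. ] M [-0.06  0.39 -0.01] open 13.0
tcp [ 0.5097 -0.256   0.1314]
per row [-2.73  6.67 13.72] [-0.0017  0.0016 -0.0009] norms 15.5 0.003
```

View pics/scene5.png

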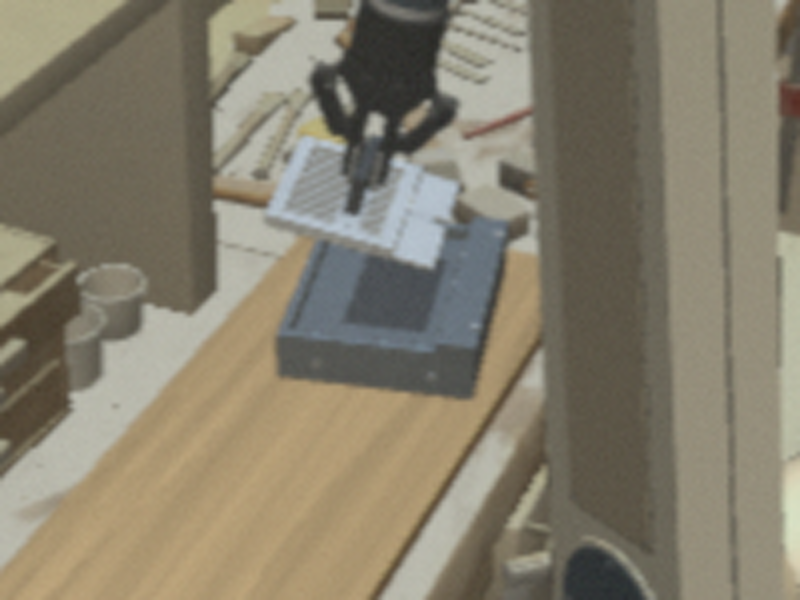

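View pics/side5.png

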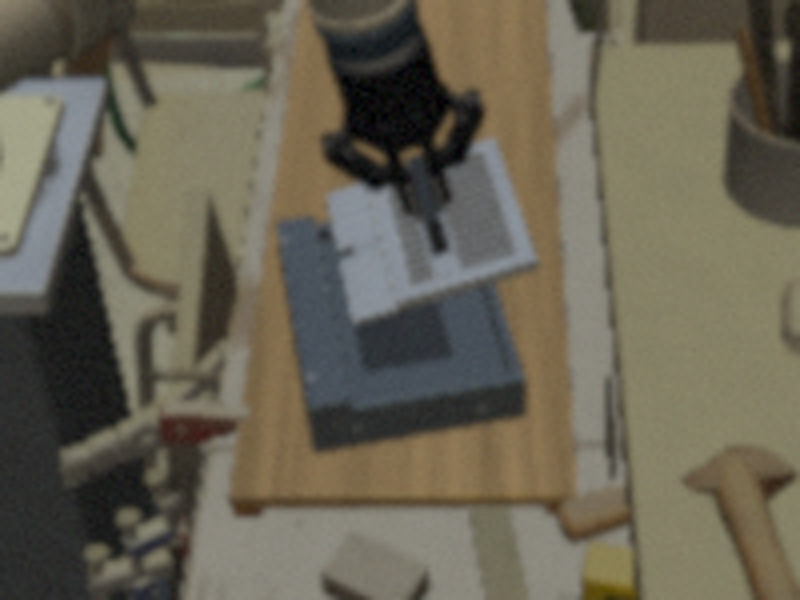

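Request:
play_rows --pt "-2.5 6 12 -0.002 0.002 -0.001 0" --pt "-2.5 6 12 -0.002 0.002 -0.001 0" --pt "-2.5 6 14 -0.002 0.002 -0.001 0" --pt "0 0 0 0 0 0 0"

```text
time_s: 6.62
tcp_pos: [0.5084, -0.248, 0.1329]
tcp_rot: [-3.139, -0.199, 0.213]
ft_force: [0.8, 0.4, -4.5]
opening: 0.0127
```

Run:
```python
from mv import *
grille()
go([-42,-19,44],.2,3)
```

```text
t 6.62 tip box mm [-41.6 -13.   61.6] yaw 0.002 tilt 0.199 roll 0.003 F box [ 0.9  0.2 -4.5] M [0.05 0.41 0.05] open 12.7
tcp [ 0.5092 -0.254   0.1154]
per row [-1.3   2.03  5.7 ] [-0.001   0.0003  0.0006] norms 6.2 0.001
```

Request:
play_rows --pt "-1.3 2.5 6 -0.001 0 0 0" --pt "-1.3 2.5 6 -0.001 0 0 0" --pt "-1.3 2 5 -0.001 0 0 0" --pt "0 0 0 0 0 0 0"

```text
time_s: 6.95
tcp_pos: [0.5097, -0.2518, 0.1151]
tcp_rot: [-3.141, -0.198, 0.216]
ft_force: [-0.7, -0.6, -4.2]
opening: 0.0131
```

Run:
```python
from mv import *
grille()
go([-42,-19,40],.2,1)
from bench import *
from h import *
c=get_calibration("wrist"); p,d=read_camera("wrist")
cv2.imwrite(f"pics/wrist6.png",p[:,:,::-1])
```

```text
t 6.95 tip box mm [-41.2 -17.2  43.8] yaw 0.005 tilt 0.198 roll 0.001 F box [-0.8 -0.4 -4.2] M [-0.04  0.35 -0.05] open 13.1
tcp [ 0.5092 -0.254   0.1114]
per row [-1.62  2.12  3.42] [-0.0016  0.0015  0.0049] norms 4.3 0.005
```

View pics/wrist6.png

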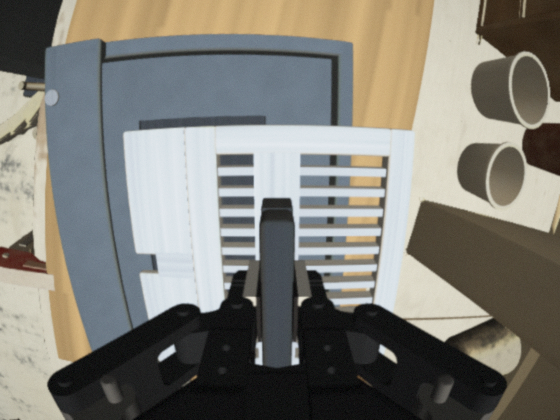

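Request:
play_rows --pt "-1.2 1.8 3 0 0 0.004 0" --pt "-0.4 0 2 0 0 0 0" --pt "-0.4 0 2 0 0 0 0"

```text
time_s: 7.25
tcp_pos: [0.5103, -0.2539, 0.1092]
tcp_rot: [3.141, -0.2, 0.212]
ft_force: [-0.8, -0.1, -4.7]
opening: 0.0128
```

```bash
python3 -c "
from mv import *
grille()"
```

```text
t 7.25 tip box mm [-40.9 -19.2  37.8] yaw 0.001 tilt 0.200 roll -0.000 F box [-0.9  0.  -4.7] M [ 0.    0.32 -0.02] open 12.8
```

Request:
play_rows --pt "-0.4 0 2 0 0 0 0" --pt "-0.4 0 2 0 0 0 0"

```text
time_s: 7.42
tcp_pos: [0.5104, -0.2541, 0.1051]
tcp_rot: [3.141, -0.201, 0.212]
ft_force: [2.1, 0.3, -0.5]
opening: 0.0131
```

```bash
python3 -c "
from mv import *
grille()"
```

```text
t 7.42 tip box mm [-40.9 -19.4  33.7] yaw 0.001 tilt 0.201 roll -0.001 F box [ 2.1 -0.2 -0.5] M [ 0.1  -0.03  0.01] open 13.1
```

Request:
play_rows --pt "0.3 0 -1.7 0 0 0 0" --pt "-3.9 0 -0.8 0 0 0 0" --pt "-3.9 0 -0.8 0 0 0 0" --pt "-3.9 0 -0.8 0 0 0 0"

```text
time_s: 7.75
tcp_pos: [0.4982, -0.2566, 0.1067]
tcp_rot: [3.141, -0.201, 0.213]
ft_force: [-0.9, -0.3, -4.5]
opening: 0.013
```

```bash
python3 -c "
from mv import *
grille()"
```

```text
t 7.75 tip box mm [-53.3 -19.3  35.2] yaw 0.002 tilt 0.201 roll -0.001 F box [-0.9 -0.2 -4.5] M [ 0.    0.36 -0.08] open 13.0
```

Request:
play_rows --pt "-3 0 -0.6 0 0 0 0" --pt "-3 0 -0.6 0 0 0 0" --pt "-2 0 -0.4 0 0 0 0"

```text
time_s: 8.0
tcp_pos: [0.4885, -0.2586, 0.1068]
tcp_rot: [3.141, -0.201, 0.212]
ft_force: [0.3, 0.4, -4.0]
opening: 0.0128
```

```bash
python3 -c "
from mv import *
grille()"
```

```text
t 8.0 tip box mm [-63.2 -19.2  35.4] yaw 0.001 tilt 0.201 roll -0.001 F box [ 0.3  0.4 -4. ] M [0.04 0.35 0.05] open 12.8
```

Request:
play_rows --pt "-1.5 0 -0.3 0 0 0 0" --pt "-1.5 0 -0.3 0 0 0 0"

```text
time_s: 8.17
tcp_pos: [0.4856, -0.2595, 0.1073]
tcp_rot: [3.14, -0.202, 0.212]
ft_force: [6.8, 3.2, -2.7]
opening: 0.0129
```

```bash
python3 -c "
from mv import *
grille()"
```

```text
t 8.17 tip box mm [-66.2 -19.5  35.7] yaw 0.001 tilt 0.202 roll -0.001 F box [ 7.3  1.7 -2.7] M [ 0.23 -1.48 -0.04] open 12.9
```

Request:
play_rows --pt "-1 -1.5 -0.2 0 0 0 0" --pt "-1 -1.5 -0.2 0 0 0 0" --pt "-1 -1.5 -0.2 0 0 0 0"

```text
time_s: 8.42
tcp_pos: [0.4849, -0.2575, 0.109]
tcp_rot: [3.136, -0.21, 0.214]
ft_force: [3.9, -1.9, -5.2]
opening: 0.0127
```

```bash
python3 -c "
from mv import *
grille()"
```

```text
t 8.42 tip box mm [-66.  -17.6  36.9] yaw 0.003 tilt 0.210 roll -0.006 F box [ 3.4 -2.7 -5.2] M [-0.53 -0.75  0.06] open 12.7
```

Request:
play_rows --pt "-0.8 -2 0.5 0.003 -0.005 0 0" --pt "-0.8 -2 0.3 0.002 -0.003 0 0" --pt "-0.8 -2 0 0 0 0 0"

```text
time_s: 8.67
tcp_pos: [0.4843, -0.2537, 0.1094]
tcp_rot: [3.136, -0.208, 0.216]
ft_force: [4.7, -0.7, -3.4]
opening: 0.0128
```

```bash
python3 -c "
from mv import *
grille()"
```

```text
t 8.67 tip box mm [-65.9 -14.   37.5] yaw 0.005 tilt 0.208 roll -0.006 F box [ 4.4 -1.7 -3.4] M [-0.59 -0.63  0.06] open 12.8
```

Request:
play_rows --pt "-0.8 -2.2 1.5 0.004 -0.006 -0.002 0" --pt "-0.8 -2.2 0.8 0.003 -0.003 0 0" --pt "-0.8 -2.2 0.3 0.002 -0.002 0 0"

```text
time_s: 8.92
tcp_pos: [0.4831, -0.2484, 0.1077]
tcp_rot: [3.141, -0.201, 0.22]
ft_force: [3.7, -1.1, -4.3]
opening: 0.0127
```

```bash
python3 -c "
from mv import *
grille()"
```

```text
t 8.92 tip box mm [-66.4  -8.7  36.3] yaw 0.009 tilt 0.201 roll -0.001 F box [ 3.4 -1.8 -4.3] M [-0.48 -0.69  0.1 ] open 12.7
```

Request:
play_rows --pt "-0.9 -2 0.3 0.002 -0.003 0.003 0" --pt "-0.9 -2 0.3 0.002 -0.003 0.003 0" --pt "-0.9 -2 0.2 0.002 -0.002 0.002 0"

```text
time_s: 9.17
tcp_pos: [0.479, -0.2433, 0.1064]
tcp_rot: [-3.136, -0.191, 0.212]
ft_force: [7.2, -8.8, -2.4]
opening: 0.0124
```

```bash
python3 -c "
from mv import *
grille()"
```

```text
t 9.17 tip box mm [-69.7  -2.1  35.7] yaw 0.001 tilt 0.191 roll 0.005 F box [  5.2 -10.1  -2.4] M [-2.27 -1.01  0.36] open 12.4
```

The notch has dropped over the pin: x went past -66.5 and there is side contact, so the pin is near y ≈ -3. I'll relax sideways a touch and draw it in.

Request:
play_rows --pt "-1.2 0.8 -0.2 -0.003 0.004 0 0" --pt "-1.5 0.3 -0.3 -0.002 0.003 0 0" --pt "-1.5 0 -0.3 0 0 0 0"

```text
time_s: 9.42
tcp_pos: [0.4749, -0.2456, 0.1064]
tcp_rot: [3.141, -0.198, 0.212]
ft_force: [2.7, -2.5, -3.9]
opening: 0.0127
```

```bash
python3 -c "
from mv import *
grille()"
```

```text
t 9.42 tip box mm [-73.9  -3.6  35.2] yaw 0.001 tilt 0.198 roll -0.001 F box [ 2.1 -3.  -3.9] M [-0.42  0.08  0.12] open 12.7
```

Request:
play_rows --pt "-1.5 0.5 -0.3 0 0.001 0 0" --pt "-1.2 0.3 -0.2 0 0.001 0 0"

```text
time_s: 9.58
tcp_pos: [0.4729, -0.2463, 0.1068]
tcp_rot: [-3.142, -0.203, 0.213]
ft_force: [10.8, 4.9, 1.0]
opening: 0.0131
```

```bash
python3 -c "
from mv import *
grille()"
```

```text
t 9.58 tip box mm [-75.8  -4.   35.3] yaw 0.002 tilt 0.203 roll 0.000 F box [11.5  2.5  1. ] M [ 0.47 -2.23  0.01] open 13.1
```

Wall contact at -75.8 mm measured, so the edge is fully in. I'll hold briefly for the milestone, then swing down about the tip.

Request:
play_rows --pt "-0.3 0 0 0 -0.001 0 0" --pt "0 0 0 0 0 0 0" --pt "0 0 0 0 0 0 0"

```text
time_s: 9.83
tcp_pos: [0.473, -0.2462, 0.107]
tcp_rot: [-3.141, -0.204, 0.213]
ft_force: [3.1, -0.2, -4.7]
opening: 0.0128
```

```bash
python3 -c "
from mv import *
t,e=grille()
go([-75.5,t[1],35],.1,5)"
```

```text
t 9.83 tip box mm [-75.7  -3.8  35.3] yaw 0.002 tilt 0.204 roll 0.001 F box [ 3.  -0.8 -4.7] M [-0.33 -0.33  0.04] open 12.8
tcp [ 0.4775 -0.2453  0.0988]
per row [0.66 0.02 1.75] [-0.0002 -0.0207  0.0003] norms 1.9 0.021
```

Request:
play_rows --pt "0.65 0 1.75 0 -0.021 0 0" --pt "0.65 0 1.75 0 -0.021 0 0" --pt "0.65 0 1.75 0 -0.021 0 0"

```text
time_s: 10.08
tcp_pos: [0.4755, -0.2457, 0.1021]
tcp_rot: [-3.141, -0.137, 0.211]
ft_force: [3.2, -0.6, -4.3]
opening: 0.0126
```

```bash
python3 -c "
from mv import *
t,e=grille()
go([-75.5,t[1],35],.1,3)"
```

```text
t 10.08 tip box mm [-76.   -3.8  35.5] yaw 0.000 tilt 0.137 roll 0.001 F box [ 3.  -1.2 -4.3] M [-0.27 -0.39  0.06] open 12.6
tcp [ 0.4775 -0.2453  0.0988]
per row [0.54 0.01 1.17] [-0.0002 -0.0123  0.0002] norms 1.3 0.012
```

```bash
python3 -c "
from mv import *
t,e=grille()
go([-75.2,t[1],34.8],.05,4)"
```

```text
t 10.08 tip box mm [-76.   -3.8  35.5] yaw 0.000 tilt 0.137 roll 0.001 F box [ 3.  -1.2 -4.3] M [-0.27 -0.39  0.06] open 12.6
tcp [ 0.4796 -0.2448  0.0947]
per row [0.87 0.   1.94] [-0.0002 -0.0217  0.0001] norms 2.1 0.022
```

Request:
play_rows --pt "0.9 0 1.9 0 -0.022 0 0" --pt "0.9 0 1.9 0 -0.022 0 0" --pt "0.9 0 1.9 0 -0.022 0 0"

```text
time_s: 10.33
tcp_pos: [0.4783, -0.245, 0.0958]
tcp_rot: [-3.141, -0.06, 0.212]
ft_force: [0.2, -1.4, -3.2]
opening: 0.0129
```

```bash
python3 -c "
from mv import *
t,e=grille()
go([-75.2,t[1],34.5],.0,5)"
```

```text
t 10.33 tip box mm [-76.1  -3.7  35.1] yaw 0.001 tilt 0.060 roll 0.000 F box [-0.1 -1.4 -3.2] M [-0.31  0.25  0.09] open 12.9
tcp [ 0.4812 -0.2444  0.0904]
per row [0.54 0.01 1.1 ] [-0.0001 -0.0121  0.0001] norms 1.2 0.012
```

Request:
play_rows --pt "0.5 0 1.1 0 -0.012 0 0" --pt "0.5 0 1.1 0 -0.012 0 0" --pt "0.5 0 1.1 0 -0.012 0 0"

```text
time_s: 10.58
tcp_pos: [0.4802, -0.2445, 0.0915]
tcp_rot: [-3.141, -0.017, 0.213]
ft_force: [0.6, -0.4, -3.7]
opening: 0.0126
```

```bash
python3 -c "
from mv import *
t,e=grille()
go([-75.4,t[1],34],.0,3)"
```

```text
t 10.58 tip box mm [-75.7  -3.7  34.2] yaw 0.002 tilt 0.017 roll 0.001 F box [ 0.5 -0.6 -3.7] M [-0.38  0.2   0.14] open 12.6
tcp [ 0.481  -0.2444  0.0899]
per row [0.26 0.04 0.54] [-0.0002 -0.0056  0.0006] norms 0.6 0.006
```

Request:
play_rows --pt "0.25 0 0.7 0 -0.007 0 0" --pt "0.25 0 0.7 0 -0.007 0 0" --pt "0.1 0 0.6 0 -0.006 0 0"

```text
time_s: 10.83
tcp_pos: [0.4807, -0.2444, 0.0899]
tcp_rot: [-3.141, 0.006, 0.213]
ft_force: [-6.4, 0.1, 12.7]
opening: 0.0133
```

```bash
python3 -c "
from mv import *
t,e=grille()
go([-75.4,t[1],34],.0,1)"
```

```text
t 10.83 tip box mm [-75.8  -3.7  34.5] yaw 0.002 tilt -0.006 roll 0.000 F box [-6.2  1.4 12.7] M [0.44 0.68 0.07] open 13.3
tcp [ 0.481  -0.2445  0.0899]
per row [ 0.21  0.15 -0.05] [-0.0002  0.0062  0.0019] norms 0.3 0.007
```

Request:
play_rows --pt "0 0 -0.2 0 0.005 0 0" --pt "0 0 0 0 0 0 0"

```text
time_s: 11.0
tcp_pos: [0.4808, -0.2443, 0.0904]
tcp_rot: [-3.141, 0.001, 0.213]
ft_force: [0.1, -1.9, -4.5]
opening: 0.0129
```

Run:
```python
from mv import *
t,e=grille()
from bench import *
from h import *
c=get_calibration("wrist"); p,d=read_camera("wrist")
cv2.imwrite(f"pics/wrist7.png",p[:,:,::-1])
```

```text
t 11.0 tip box mm [-75.6  -3.7  34.6] yaw 0.002 tilt -0.001 roll 0.000 F box [-0.3 -1.9 -4.5] M [-0.32 -0.09  0.08] open 12.9
```

View pics/wrist7.png

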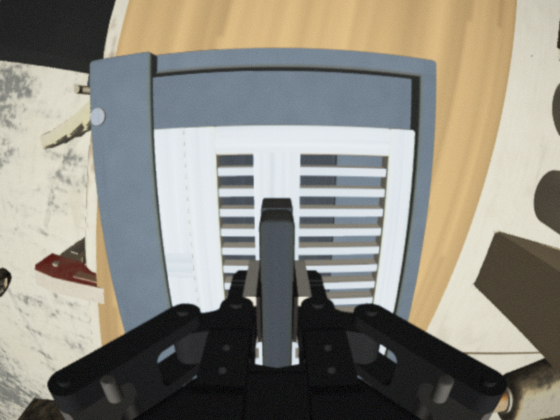

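The grille is inside the walls: the tongue is under the lip (lip edge at column ~155) and the far edge at column 413 is inside the far wall. I'll settle it the last half millimetre and release.

Request:
play_rows --pt "0 0 0.8 0 0 0 0" --pt "0 0 0.2 0 0 0 0"

```text
time_s: 11.22
tcp_pos: [0.4808, -0.2444, 0.0899]
tcp_rot: [3.141, 0.001, 0.213]
ft_force: [-0.4, -0.1, -0.4]
opening: 0.0125
```

Request:
play_rows --pt "0 0 0 0 0 0 15" --pt "0 0 0 0 0 0 20" --pt "0 0 0 0 0 0 28" --pt "0 0 0 0 0 0 40" --pt "0 0 0 0 0 0 50"

```text
time_s: 11.63
tcp_pos: [0.4809, -0.2443, 0.0902]
tcp_rot: [3.142, -0.0, 0.212]
ft_force: [0.2, 1.1, 0.4]
opening: 0.0424
```

Run:
```python
from mv import *
t,e=grille()
from bench import *
from h import *
c=get_calibration("wrist"); p,d=read_camera("wrist")
cv2.imwrite(f"pics/wrist8.png",p[:,:,::-1])
```

```text
t 11.63 tip box mm [-75.4  -3.6  34.2] yaw 0.001 tilt 0.000 roll -0.000 F box [0.4 1.  0.4] M [0.01 0.01 0.03] open 42.4
```

View pics/wrist8.png

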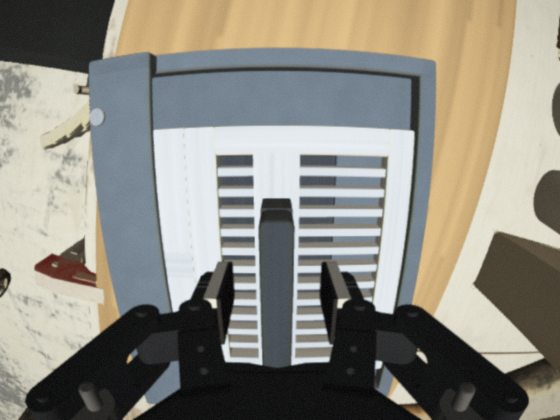

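Released: the pads (px ~220 and ~335) are clear of the bar at 277, and the grille did not shift. I'll retreat straight up and check.

Request:
play_rows --pt "0 0 -10 0 0 0 55" --pt "0 0 -20 0 0 0 60" --pt "0 0 -30 0 0 0 60" --pt "0 0 -35 0 0 0 60" --pt "0 0 -35 0 0 0 60"

```text
time_s: 12.1
tcp_pos: [0.4778, -0.242, 0.22]
tcp_rot: [-3.131, 0.009, 0.212]
ft_force: [1.3, -1.1, -0.5]
opening: 0.0511
```

Request:
play_rows --pt "0 -20 -25 0 0 0 60" --pt "0 -20 -20 0 0 0 60" --pt "0 0 0 0 0 0 60" --pt "0 0 0 0 0 0 60" --pt "0 0 0 0 0 0 60"

```text
time_s: 12.52
tcp_pos: [0.4709, -0.2032, 0.2793]
tcp_rot: [3.141, -0.002, 0.211]
ft_force: [-0.6, 0.6, 0.3]
opening: 0.0515
```

Run:
```python
from mv import *
from bench import *
from h import *
c=get_calibration("wrist"); p,d=read_camera("wrist")
np.savez("wrist9.npz",p=p,d=d,**c)
im=warp("wrist9.npz",.071,[.4748,-.2424],.211,.12,2500)
cv2.imwrite(f"pics/w9.png",im[:,:,::-1])
s=sense(); print(s['tcp_pos'],s['dq'].round(3))
W,P,m=wcloud("wrist9.npz")
L=RB.inv().apply((W.reshape(-1,3)-BOX)).reshape(W.shape)*1000
import fit
fit.cloud=wcloud
def model(Q):
    z=fit.grz(Q); return z
def reg(x0,x1,y0,y1):
    k=m&(L[...,0]>x0)&(L[...,0]<x1)&(L[...,1]>y0)&(L[...,1]<y1); return k.sum(),np.median(L[...,2][k]).round(2)
print('frame +x side',reg(63,70,-70,60),'+y',reg(-30,60,62,69),'-y',reg(-30,60,-76,-70),'tongue',reg(-48,-42,-60,50),'lip',reg(-82,-58,-95,95),'wall far',reg(79,84,-90,90),'seat +y',reg(-40,60,78,95))
k=m&(L[...,0]>-38)&(L[...,0]<71)&(abs(L[...,1]+3.6)<73)&(abs(L[...,2]-46)<4)
A=np.c_[L[k][:,:2],np.ones(k.sum())]; print('plane slope',np.linalg.lstsq(A,L[k][:,2],rcond=None)[0])
for n,o in (("scene",(312,187)),("side",(258,255))):
    pp,dd=read_camera(n); cv2.imwrite(f"pics/{n}9.png",pp[:,:,::-1])
```

```text
[ 0.47082532 -0.20336041  0.27875946] [-0.006  0.015 -0.014 -0.007  0.     0.   ]
frame +x side (np.int64(2133), np.float64(333.71)) +y (np.int64(552), np.float64(46.76)) -y (np.int64(321), np.float64(46.96)) tongue (np.int64(3292), np.float64(321.81)) lip (np.int64(3308), np.float64(57.02)) wall far (np.int64(511), np.float64(47.04)) seat +y (np.int64(1409), np.float64(34.96))
plane slope [-6.04650901e-03  3.03104178e-03  4.59091350e+01]
```

View pics/w9.png

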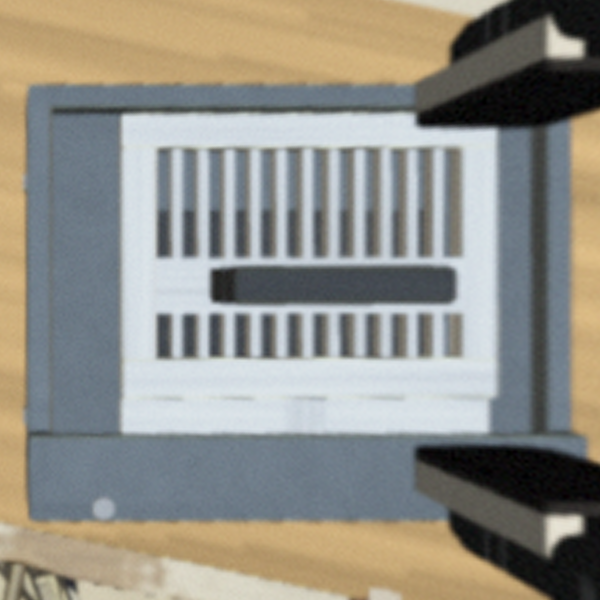

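View pics/side9.png

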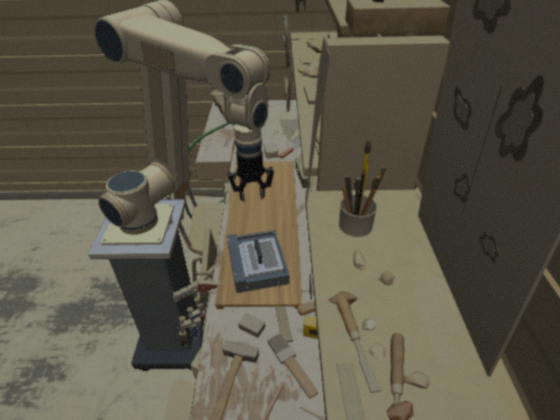

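The rectified view shows the grille flat and square:
- Its top face reads 46.8 mm against 47.0 mm for the far wall, both nominally 46.
- The far gap is about 2.4 mm, so the tip is within about 1 mm of the wall.

The bystanders in the side view are where they were, so I'll hand in.

```bash
python3 -c "
from bench import job
print(job.hand_in())"
```

```text
the job is handed in; nothing more can be done
None
```

The grille is fitted on its seat and released, and the job was handed in at about 12.7 s of the 69 s allowed. No verdict is reported at hand-in.

**What I did:** I gripped the grille by its handle and tilted it 0.2 rad. I touched the tongue lightly on the seat, drew it under the lip until it met the key pin, then swept sideways until the notch dropped over the pin at about y = -4 mm. I drew the edge in to the wall and only then swung the grille down flat and let go.

**Last checks:**
- **Edge at the wall:** before the swing-down the tongue read x ≈ -75.8 mm in the box frame at 0.20 rad tilt, in contact with the wall. This held for about 0.25 s.
- **Flat and square:** the grille's face reads 46.8 mm against 47.0 mm for the far wall top (both nominally 46 mm). The tool's tilt at release was about 0 rad and its yaw against the box about 0.001 rad. A plane fit over the face gave slopes of 0.006 and 0.003 rad, under the 0.02 rad limit, though some points off the face are probably in that fit.
- **Far gap:** the rectified picture shows about 2.4 mm, which puts the tongue at about -76 mm.
- **Force:** the largest contact force I read was about 17 N, at seating, against the 40 N limit.
- **Bystanders:** in the last side picture the bystanders in view looked unmoved. I checked this by eye and did not measure it.

**What disagreed:** two of the depth medians, on the far frame strip and the tongue, came out meaningless because the fingers were in view, so I did not use them. The box pose was off by about 0.5 to 0.7 mm in x, going by where the tongue touched the pin and the wall.

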